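# Stock the stopper tray and hold the flask down in its sprung cradle

## Task

Get this still ready: add orange stoppers from the bench to the one already in the dark steel tray so that the tray holds exactly three, and leave the one left over where it stands. Then take the round amber flask out of its cork ring, seat it upright in the blue spring ring of the grey cradle and press it down gently until the ring is fully home on the housing. Finish while still holding the flask pressed down like that, so that a colleague can connect the glassware, and leave everything else on the bench undisturbed.

Things in the scene. Friction and masses are not known exactly. Their poses are not given: they have to be found in the camera images.
- tray: open dark steel tray fixed on the bench, 110 mm (x) by 210 mm (y) outside, 22 mm tall, walls and floor 5 mm thick; origin at the centre of its underside, y along its long side; the inner floor is 5 mm above the origin. One stopper already stands near its -y end
- stopper0_center (a point): orange rubber stopper standing upright, slightly tapered: 27 mm across at the foot, 31 mm at the top, 30 mm tall, 30 g; this point is its centre, 15 mm above its underside, z along its axis; this one already stands in the tray, 50 to 65 mm from the tray's centre towards the tray's -y end
- stopper1_center (a point): orange rubber stopper standing upright, slightly tapered: 27 mm across at the foot, 31 mm at the top, 30 mm tall, 30 g; this point is its centre, 15 mm above its underside, z along its axis; one of the three spares, standing on the bench in front of the robot
- stopper2_center (a point): orange rubber stopper standing upright, slightly tapered: 27 mm across at the foot, 31 mm at the top, 30 mm tall, 30 g; this point is its centre, 15 mm above its underside, z along its axis; one of the three spares, standing on the bench in front of the robot
- stopper3_center (a point): orange rubber stopper standing upright, slightly tapered: 27 mm across at the foot, 31 mm at the top, 30 mm tall, 30 g; this point is its centre, 15 mm above its underside, z along its axis; one of the three spares, standing on the bench in front of the robot
- cradle: sprung cradle fixed on the bench: a grey round housing, 130 mm across and 60 mm tall, open in the middle (64 mm well), with a blue spring ring above it; origin at the centre of the housing's underside
- ring_top (a point): centre of the top face of the blue spring ring: 112 mm outside, 60 mm hole, 10 mm thick. Its top is 90 mm above the bench when up and 70 mm when fully home, the ring then resting on the housing; this point moves with the ring, z is up
- ring (a joint): travel of the spring ring in m: 0 up (nothing pressing), grows as it is pressed down, 0.020 fully home at its hard stop; the spring pushes up with about 5 N at 0 and 11 N at 0.020, so the flask's weight alone does not lower it, and the ring springs back up if let go
- cork_ring: cork ring fixed on the bench in which the flask stands at the start, 104 mm outside, 60 mm hole, 30 mm tall; origin at the centre of its underside
- flask_neck (a point): amber glass round-bottomed flask, 0.13 to 0.25 kg, 138 mm tall with its cork: a ball of 84 mm diameter, then a straight neck 32 mm in diameter from 81 to 124 mm above the flask's lowest point, a lip 36 mm across and 4 mm high, and a cork 27 mm across, 10 mm high, fixed in its mouth. This point is on the axis in the middle of the neck, where to grip it, 106 mm above the flask's lowest point; z along the neck, upwards
- flask_ball (a point): centre of the flask's ball, 42 mm above the flask's lowest point and 64 mm below the mid-neck point. Resting in the 60 mm hole of the cork ring or of the spring ring, the ball's centre is 29 mm above that ring's top face
- beaker: open glass beaker, 70 mm across, 90 mm tall; origin at the centre of its underside; leave alone
- jar: small lidded jar with blue cap, 60 mm across, 75 mm tall; origin at the centre of its underside; leave alone
- marker: white marker pen with black cap lying on the bench, 135 mm long, 12 mm thick; origin at mid-length on its underside, x along the pen; leave alone
- spare_cork: second, empty loose cork ring, 104 mm outside, 60 mm hole, 30 mm tall; origin at the centre of its underside; leave alone
Things that resemble listed ones, but are neither listed nor needed, are in the scene too. What is shaped like the part that bears stopper0_center but white or yellow is not meant.

How it is judged:
On the way, in this order (a step that is already met when the one before it is completed fails the run):
1. exactly three stoppers are in the tray, let go and at rest, the fourth still where it stood (x of stopper0_center in the frame of tray between -0.05 and 0.05 m and y of stopper0_center in the frame of tray between -0.1 and 0.1 m and z of stopper0_center in the frame of tray between 0.01 and 0.028 m and (((x of stopper2_center in the frame of tray between -0.05 and 0.05 m and y of stopper2_center in the frame of tray between -0.1 and 0.1 m and z of stopper2_center in the frame of tray between 0.01 and 0.028 m) and (x of stopper3_center in the frame of tray between -0.05 and 0.05 m and y of stopper3_center in the frame of tray between -0.1 and 0.1 m and z of stopper3_center in the frame of tray between 0.01 and 0.028 m) and distance of stopper1_center from where it was at the start of the episode below 0.03 m) or ((x of stopper1_center in the frame of tray between -0.05 and 0.05 m and y of stopper1_center in the frame of tray between -0.1 and 0.1 m and z of stopper1_center in the frame of tray between 0.01 and 0.028 m) and (x of stopper3_center in the frame of tray between -0.05 and 0.05 m and y of stopper3_center in the frame of tray between -0.1 and 0.1 m and z of stopper3_center in the frame of tray between 0.01 and 0.028 m) and distance of stopper2_center from where it was at the start of the episode below 0.03 m) or ((x of stopper1_center in the frame of tray between -0.05 and 0.05 m and y of stopper1_center in the frame of tray between -0.1 and 0.1 m and z of stopper1_center in the frame of tray between 0.01 and 0.028 m) and (x of stopper2_center in the frame of tray between -0.05 and 0.05 m and y of stopper2_center in the frame of tray between -0.1 and 0.1 m and z of stopper2_center in the frame of tray between 0.01 and 0.028 m) and distance of stopper3_center from where it was at the start of the episode below 0.03 m)) and contact force between the fingers and stopper0 below 0.2 N and contact force between the fingers and stopper1 below 0.2 N and contact force between the fingers and stopper2 below 0.2 N and contact force between the fingers and stopper3 below 0.2 N and linear speed of each of stopper0, stopper1, stopper2, stopper3 below 0.05 m/s), for 0.2 s.
2. the flask sits upright in the spring ring (horizontal distance between flask_ball and ring_top below 0.008 m and z of flask_ball in the frame of ring_top between 0.022 and 0.035 m and angle between flask_neck's own z axis and vertical below 0.2 rad), for 0.1 s.
At the end, for the whole second after the job is handed in: Gripper still presses the flask, upright within 0.2 rad and centred within 8 mm in the spring ring, ring travel over 16.5 mm, over 5 N on the ring, robot not touching the cradle. Exactly three stoppers in the tray, released; the fourth within 30 mm of its start (all of step 1 and all of step 2 and value of joint ring above 0.0165 m and contact force between the fingers and flask above 3 N and contact force between flask and cradle above 5 N and contact force between each of the arm, the fingers and cradle below 0.5 N and linear speed of flask below 0.03 m/s); the arm keeps its last pose, push and grip.
It fails at once if the flask is rammed into the cradle (over 60 N) (contact force between flask and cradle above 60 N).
It fails at once if the flask is tipped over (more than 0.7 rad) (angle between flask_neck's own z axis and vertical above 0.7 rad).
It fails at once if a bystander is disturbed (moved over 30 mm) (distance of any of beaker, jar, marker, spare_cork from where it was at the start of the episode above 0.03 m).
It also fails if it takes over 67 s, if anything falls off the work surface, if the arm or the gripper's body presses on something with over 40 N, if the wrist force passes 120 N, or if a joint passes its speed limit or range.

## Robot

A 6-joint arm with a two-finger parallel gripper is mounted at the origin on the work surface. World frame = base frame: x ahead of the robot, y to its left, z up, the work surface at z = 0. Lengths are in m, angles in rad, forces in N, time in s.
With the tool pointing down it reaches from about 0.375 to 0.9 m from the base axis. Payload 3.1 kg.
Tool frame: the origin (TCP) lies at the very end of the fingers, on their centre line; the grasp point (between the pads) lies 19 mm behind it; z points along the fingers, y is the line along which they close (so a half turn about z gives the same grasp; the last joint's range is limited). The gripper opens to 87 mm and grips with 3 to 60 N. Pads are 19 mm wide; open, the fingers measure 117 mm over their backs; the gripper's body (75 mm by 190 mm) begins 51 mm behind the grasp point.
Start: joints at [0.93, 0.527, 1.433, -0, 1.181, -0.178], TCP at [0.278, 0.56, 0.223] pointing down, gripper open.
Joint ranges: [-3.08, 3.08], [-0.75, 2.2], [0.22, 2.44], [-1.43, 4.57], [0, 2.65], [-2.85, 2.85]. Speed limits (rad/s): [2.79, 2.79, 3.14, 3.14, 3.14, 3.14].

## Interface

Orientations are given as a rotation vector (axis times angle).
In Python, from plant import telemetry, get_image, camera_info, job, look_for gives the robot as it stands.
- The arm moves only by the tool play_rows, never from a script. Its argument "targets" is text: rows parted by semicolons, each of 5 numbers parted by spaces: the shift along the tool's x, y, z in cm, then the turn about the tool's z in degrees, then the opening, from 0 (shut) to 1 (fully open). A call has 1 to 12 rows; each row is the pose to reach, as a shift and turn from the pose commanded when the call began, along the tool's axes at that moment; what a row does not reach only later rows make up. A row lasts 1/10 s, in which the tool goes at most 50 mm and 8.59 degrees, less where a joint would pass 70% of its speed; a pose out of reach is approached as far as the arm can. A call with a gripper value outside its range is refused whole. The fingers move at their own pace and stop on an object; the grip force is fixed at half the most. Time passes only in rows, so rows that repeat a pose let the fingers close. It gives the time, the measured TCP pose, the force, the opening and the grip force at its end, in the units of the state.
- telemetry.state(): the state, without advancing time (a new reading comes with each control period).
- get_image(name): name is "scene" or "top" or "wrist"; returns the picture (400x640x3 uint8, red, green, blue); there is no depth.
- camera_info(name): a dict with "fx", "fy", "cx", "cy" (pixels), "rvec" (rotation vector, rad) and "tvec" (3), from world to camera coordinates, as OpenCV has them; the wrist camera has in their place "tool_from_camera" (4x4, takes a point from camera to tool coordinates, whose origin is the TCP and whose axes are the flange's). Camera axes: x right, y down, z forward; pixel columns grow to the right and rows downward; lengths in m; the calibration is good to about 2 mm. A picture is of the moment at which its call begins: read the wrist's pose just before it. camera_info takes no time and is no camera call.
- job.finish_job(): hands the job in; it is judged then, once.
Trained networks look in the newest picture that a camera, given by its name, has taken for a name from the list of things; names that differ only in an ending like _2 or _b are one class to them, and where a whole thing is asked for, a point or a joint stands for the part that bears it (a point fixed in the world has none). Each returns a list of dicts, best first, with "conf" (0 to 1); they miss things now and then, are a little off and sometimes report something else, mostly with a low value. They report only what shows in the picture. A call takes as long as a camera call. They do not tell look-alikes from the thing itself.
- look_for(thing, camera): "uv" ([column, row] in pixels, amid what is visible of it).
The state is a dict: "time": time; "q": joint angles; "dq": joint speeds; "joint_efforts": joint torques, N m; "tcp_pos": TCP position; "orientation": TCP orientation; "contact_force": force on the tool from outside, world axes, zero at the start; "moment": the same for the moment, N m; "gripper_width": finger opening in m; "finger_force": force on a finger pad.
Only numpy, scipy, OpenCV 4.12 (cv2) and the standard library are available. Lean on these libraries where they do the work, as an engineer would, in place of code of your own. Each camera call takes 0.05 s, during which the arm holds its last target. There are 200 camera calls.

## Working session

There is one attempt and no reset: what is moved stays moved. The work goes in short steps, Python scripts to look and compute and a tool call to move; the robot and the scene stay as the last step left them, time stands still between calls to the robot, and variables do not carry over. Pictures are saved under pics/ and viewed, at most 10 in all, crops included, and the job is handed in when it is done.

Besides the shell and the picture viewer there is one more tool, called as name(argument=value, ...), one argument or row to a line, values as JSON. play_rows: Moves the arm, as the interface text tells. Its arguments: {"type":"object","properties":{"targets":{"type":"string"}},"required":["targets"]}

```bash
mkdir -p pics
cat > h.py <<'E'
import numpy as np, cv2
from plant import telemetry, get_image, camera_info, job, look_for
from scipy.spatial.transform import Rotation as R
def ray(cam,uv):
    c=camera_info(cam)
    d=np.array([(uv[0]-c["cx"])/c["fx"],(uv[1]-c["cy"])/c["fy"],1.])
    if "rvec" in c:
        M=R.from_rotvec(np.ravel(c["rvec"])).as_matrix(); t=np.ravel(c["tvec"])
        return -M.T@t, M.T@d
    s=telemetry.state(); T=np.array(c["tool_from_camera"]); Rt=R.from_rotvec(s["orientation"]).as_matrix()
    return np.array(s["tcp_pos"])+Rt@T[:3,3], Rt@T[:3,:3]@d
def at(cam,uv,z):
    o,d=ray(cam,uv); return o+d*(z-o[2])/d[2]
def proj(cam,p):
    c=camera_info(cam); p=R.from_rotvec(np.ravel(c["rvec"])).apply(p)+np.ravel(c["tvec"])
    return np.array([c["fx"]*p[0]/p[2]+c["cx"],c["fy"]*p[1]/p[2]+c["cy"]])
def tool(p):
    "world target of TCP -> shift in tool axes, cm"
    s=telemetry.state(); return 100*R.from_rotvec(s["orientation"]).as_matrix().T@(np.array(p)-s["tcp_pos"])
def save(cam,name):
    im=get_image(cam); cv2.imwrite(f"pics/{name}.png",im[:,:,::-1]); return im
E
python3 - <<'E'
from h import *
np.set_printoptions(precision=3,suppress=True)
a=save("top","top1");b=save("scene","scene1")
cv2.imwrite("pics/both.png",np.vstack([a,b])[:,:,::-1][::1])
s=telemetry.state();print(s["time"],R.from_rotvec(s["orientation"]).as_matrix())
Z=dict(tray=.011,stopper1_center=.015,cradle=.06,ring_top=.085,cork_ring=.02,flask_neck=.12,flask_ball=.06,beaker=.045,jar=.04,marker=.006,spare_cork=.02)
for n,z in Z.items():
  for r in look_for(n,"top")[:7]:
    if r["conf"]>.15: print(n,round(r["conf"],2),np.round(r["uv"]),at("top",r["uv"],z))
E
```

```text
0.1 [[-0.895  0.446 -0.001]
 [ 0.446  0.895 -0.002]
 [ 0.    -0.002 -1.   ]]
tray 0.96 [222. 218.] [0.507 0.286 0.011]
stopper1_center 0.66 [320. 238.] [0.447 0.01  0.015]
cradle 0.65 [442. 209.] [ 0.518 -0.319  0.06 ]
ring_top 0.89 [457. 206.] [ 0.523 -0.351  0.085]
cork_ring 0.9 [329. 186.] [ 0.594 -0.016  0.02 ]
cork_ring 0.49 [291. 238.] [0.447 0.093 0.02 ]
flask_neck 0.55 [333. 173.] [ 0.611 -0.025  0.12 ]
flask_ball 0.68 [334. 172.] [ 0.625 -0.029  0.06 ]
beaker 0.9 [243. 144.] [0.712 0.223 0.045]
jar 0.97 [394. 125.] [ 0.761 -0.201  0.04 ]
marker 0.75 [440. 286.] [ 0.309 -0.32   0.006]
spare_cork 0.95 [210. 281.] [0.334 0.316 0.02 ]
spare_cork 0.42 [332. 186.] [ 0.592 -0.025  0.02 ]
```

View pics/top1.png

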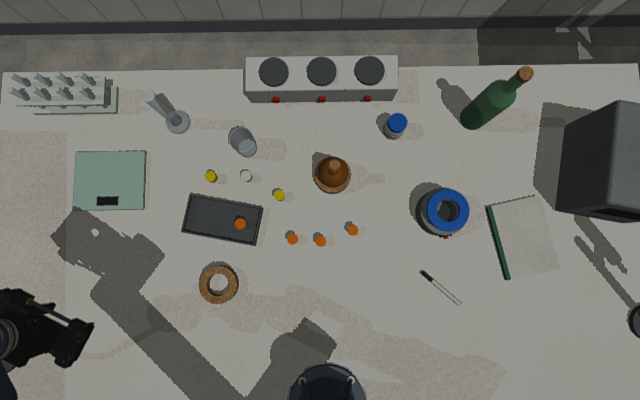

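View pics/scene1.png

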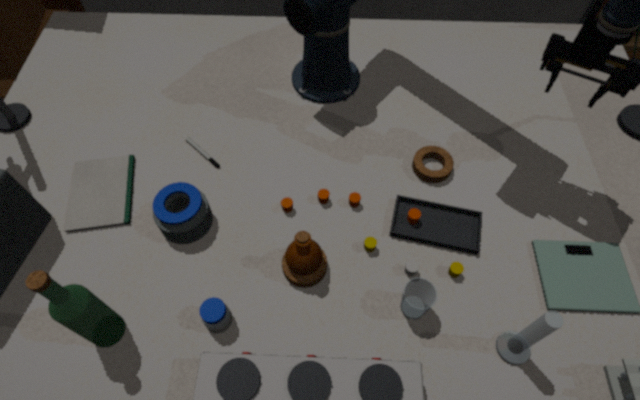

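The top view shows three spare orange stoppers at about (292,239), (320,240) and (352,230), with one in the tray at (240,224). The yellow and white ones are look-alikes. The flask is at (333,173) and the blue ring at (447,211). The scene view agrees. Next I refine these by colour.

```bash
cat >> h.py <<'E'
def blobs(im,lo,hi,amin=15):
    m=cv2.inRange(cv2.cvtColor(im,cv2.COLOR_RGB2HSV),lo,hi)
    n,l,st,c=cv2.connectedComponentsWithStats(m)
    return [(c[i],st[i]) for i in range(1,n) if st[i][4]>=amin],m
def tri(ca,ua,cb,ub):
    o1,d1=ray(ca,ua);o2,d2=ray(cb,ub);d1/=np.linalg.norm(d1);d2/=np.linalg.norm(d2)
    k=np.linalg.lstsq(np.c_[d1,-d2],o2-o1,rcond=None)[0]
    p,q=o1+k[0]*d1,o2+k[1]*d2; return (p+q)/2,np.linalg.norm(p-q)
E
python3 - <<'E'
from h import *
np.set_printoptions(precision=4,suppress=True)
top=cv2.imread("pics/top1.png")[:,:,::-1].copy();sc=cv2.imread("pics/scene1.png")[:,:,::-1].copy()
B={}
for nm,im in (("top",top),("scene",sc)):
  B[nm]=[b for b,s in blobs(im,(5,200,100),(15,255,255))[0]]
  for b,s in blobs(im,(5,200,100),(15,255,255))[0]: print(nm,"or",b,s[4],at(nm,b,.02))
  bl,m=blobs(im,(100,150,60),(125,255,255),100)
  for b,s in bl:
    print(nm,"blue",b,s,at(nm,b,.09))
    if s[4]>500:
      cs,_=cv2.findContours((m*1),cv2.RETR_CCOMP,cv2.CHAIN_APPROX_NONE)
      for c in cs:
        if len(c)>25:
          # project contour pts to z=.09 and fit circle
          P=np.array([at(nm,p[0],.09)[:2] for p in c]); A=np.c_[2*P,np.ones(len(P))]
          x=np.linalg.lstsq(A,(P**2).sum(1),rcond=None)[0]; print("  circ",x[:2],np.sqrt(x[2]+x[:2]@x[:2]),len(c))
# tray outline
for nm,im in(("top",top),):
  g=cv2.cvtColor(im,cv2.COLOR_RGB2GRAY); m=(g<70).astype(np.uint8); 
  n,l,st,c=cv2.connectedComponentsWithStats(m); i=l[205,210]
  pts=np.argwhere(l==i)[:,::-1].astype(np.float32); bx=cv2.boxPoints(cv2.minAreaRect(pts))
  print(st[i]); Pw=np.array([at(nm,p,.022)[:2] for p in bx]);print(bx,Pw,Pw.mean(0))
# flask cork/ball: detect in both
for n in("flask_neck","flask_ball","stopper1_center"):
  a=look_for(n,"top");b=look_for(n,"scene")
  print(n,[(r["uv"],r["conf"]) for r in a[:4]],[(r["uv"],r["conf"]) for r in b[:4]])
  if a and b and "flask" in n: print(tri("top",a[0]["uv"],"scene",b[0]["uv"]))
E
```

```text
top or [240.1064 223.1809] 94 [0.4914 0.2338 0.02  ]
top or [352.1618 229.7353] 68 [ 0.4683 -0.0787  0.02  ]
top or [291.9315 238.4932] 73 [0.4466 0.0894 0.02  ]
top or [320.1014 240.7681] 69 [0.439  0.0112 0.02  ]
top blue [397.0515 122.3676] [388 114  19  18 272] [ 0.7514 -0.2002  0.09  ]
top blue [447.2844 209.8937] [427 189  42  42 988] [ 0.5134 -0.3225  0.09  ]
  circ [ 0.5139 -0.3228] 0.053922726830746566 117
  circ [ 0.5141 -0.3236] 0.030733067562934285 66
  circ [ 0.7515 -0.2002] 0.02419380395183965 50
scene or [323.0938 193.7031] 64 [0.4339 0.0113 0.02  ]
scene or [354.4853 197.3971] 68 [0.4416 0.0899 0.02  ]
scene or [286.6094 202.3906] 64 [ 0.4633 -0.0779  0.02  ]
scene or [414.1444 213.1444] 90 [0.4811 0.2352 0.02  ]
scene blue [177.0009 203.1281] [ 154  183   48   40 1077] [ 0.5192 -0.3208  0.09  ]
  circ [ 0.7652 -0.198 ] 0.023967034637983047 68
  circ [ 0.5167 -0.3214] 0.05317270943610359 123
  circ [ 0.5151 -0.3228] 0.029933337943758576 68
scene blue [212.3763 309.9767] [200 298  26  25 473] [ 0.7656 -0.198   0.09  ]
[ 182  194   81   52 2864]
[[181.1736 231.4075]
 [188.4528 192.5849]
 [263.0189 206.566 ]
 [255.7396 245.3887]] [[0.4709 0.3971]
 [0.5797 0.3793]
 [0.5369 0.1696]
 [0.429  0.1897]] [0.5041 0.2839]
flask_neck [([333.2, 172.7], 0.55)] [([304.6, 255.4], 0.91)]
(array([ 0.6231, -0.0251,  0.0578]), np.float64(0.004524406365638068))
flask_ball [([333.7, 171.9], 0.68)] [([304.5, 253.8], 0.71), ([286.8, 208.7], 0.61), ([439.5, 224.9], 0.51)]
(array([ 0.6235, -0.0256,  0.0669]), np.float64(0.005573113845038966))
stopper1_center [([320.4, 237.8], 0.66)] [([320.4, 193.4], 0.54)]
```

Run:
```python
from h import *
print(tool([.444,.09,.13]),tool([.444,.09,.17]),telemetry.state()["q"])
```

```text
[-35.74193413 -34.65865377   9.25664852] [-35.74190066 -34.65841087   5.25664853] [ 9.30458759e-01  5.27454292e-01  1.43265609e+00  2.05528000e-05
  1.18142400e+00 -1.78502615e-01]
```

play_rows(
  targets="-3 -3 0.5 7 0.6; -6.5 -6.5 1 15 0.6; -10 -9.5 2 23 0.6; -13.5 -13 3 31 0.6; -17 -16.5 4 39 0.6; -20.5 -20 5 47 0.6; -24 -23.5 5 55 0.6; -27.5 -27 5 62 0.6; -31 -30 5 69 0.6; -34 -33 5.3 75 0.6; -35.7 -34.7 5.3 75 0.6; -35.7 -34.7 5.3 75 0.6",
)

```text
time: 2.15
tcp_pos: [0.4455, 0.087, 0.1698]
orientation: [2.435, 1.981, 0.002]
contact_force: [0.6, 0.4, 0.6]
gripper_width: 0.052
finger_force: 0.0
```

Run:
```python
from h import *
np.set_printoptions(precision=4,suppress=True)
s=telemetry.state();print(s["time"],s["tcp_pos"],s["q"],s["gripper_width"]);print(R.from_rotvec(s["orientation"]).as_matrix())
im=save("wrist","w1")
for b,st in blobs(im,(5,180,80),(16,255,255),150)[0]: print(b,st,at("wrist",b,.025))
```

```text
2.15 [0.4455 0.087  0.1698] [-0.0537  0.384   1.907  -0.0007  0.8483  0.1516] 0.05204708227313317
[[ 0.2034  0.9791  0.0023]
 [ 0.9791 -0.2034 -0.0006]
 [-0.0002  0.0023 -1.    ]]
```

View pics/w1.png

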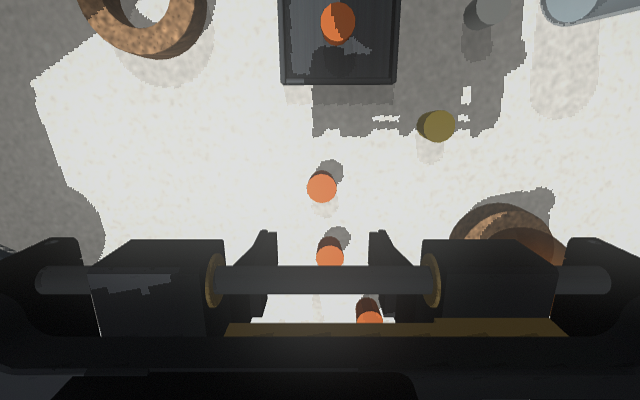

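Wrist view: bright orange stopper tops at (322,187) and (330,257), the latter between the fingers, and a third at (369,318). The tray stopper is at (338,22). I now map these to positions.

Run:
```python
from h import *
np.set_printoptions(precision=4,suppress=True)
im=cv2.imread("pics/w1.png")[:,:,::-1].copy()
print(im[187,322],im[257,330])
for b,st in blobs(im,(3,110,170),(16,255,255),100)[0]: print(b,st,at("wrist",b,.03))
```

```text
[217 136  92] [214 130  84]
[329.247   25.0408] [321   4  22  37 417] [0.4797 0.2311 0.03  ]
[321.1608 187.9302] [307 174  30  29 659] [0.4429 0.0885 0.03  ]
[329.5055 255.8226] [316 246  28  19 451] [0.4364 0.013  0.03  ]
[369.5872 317.6468] [357 311  26  12 235] [ 0.4661 -0.0727  0.03  ]
```

play_rows(
  targets="0.15 -0.3 4 0 0.6; 0.15 -0.3 8 0 0.6; 0.15 -0.3 12 0 0.6; 0.15 -0.3 15 0 0.6; 0.15 -0.3 16.2 0 0.6; 0.15 -0.3 16.2 0 0.6; 0.15 -0.3 16.2 0 0.2; 0.15 -0.3 16.2 0 0.2; 0.15 -0.3 16.2 0 0.2; 0.15 -0.3 16.2 0 0.2; 0.15 -0.3 16.2 0 0.2; 0.15 -0.3 14 0 0.2",
)

```text
time: 3.4
tcp_pos: [0.4396, 0.0918, 0.0286]
orientation: [-2.43, -1.987, 0.005]
contact_force: [0.3, -0.2, -1.0]
gripper_width: 0.0293
finger_force: 30.0
```

Run:
```python
from h import *
np.set_printoptions(precision=4,suppress=True)
s=telemetry.state();print(s["gripper_width"],s["finger_force"])
c=np.array([.504,.284]);X=np.array([.98,-.198]);Y=np.array([.198,.98])
for y in(.06,.004):
  p=c+y*Y; print(p,tool([*p,.09]))
```

```text
0.02928388056166801 30.000288149118433
[0.5159 0.3428] [26.1144  2.4529 -6.1652]
[0.5048 0.2879] [20.5155  2.4585 -6.1618]
```

play_rows(
  targets="0 0 -4 0 0.2; 3 0.3 -7 0 0.2; 7 0.6 -7 0 0.2; 11 1 -7 0 0.2; 15 1.4 -7 0 0.2; 19 1.8 -7 0 0.2; 23 2.2 -7 0 0.2; 26.1 2.4 -7 0 0.2; 26.1 2.4 -6 0 0.2; 26.1 2.4 -3 0 0.2; 26.1 2.4 -3 0 0.2; 26.1 2.4 -3 0 0.2",
)

```text
time: 4.6
tcp_pos: [0.5149, 0.3418, 0.0589]
orientation: [-2.432, -1.987, 0.005]
contact_force: [-0.6, 0.1, 0.1]
gripper_width: 0.029
finger_force: 30.0
```

Run:
```python
from h import *
np.set_printoptions(precision=4,suppress=True)
print(tool([.5159,.3428,.0140]),telemetry.state()["contact_force"])
```

```text
[0.131  0.0854 4.4847] [-0.5552  0.0704  0.1384]
```

play_rows(
  targets="0.1 0.1 2 0 0.2; 0.1 0.1 3.5 0 0.2; 0.1 0.1 4.4 0 0.2; 0.1 0.1 4.5 0 0.2; 0.1 0.1 4.5 0 0.2; 0.1 0.1 4.5 0 0.5; 0.1 0.1 4.5 0 0.5; 0.1 0.1 4.5 0 0.5; 0.1 0.1 3 0 0.5; 0.1 0.1 0 0 0.5; 0.1 0.1 -4 0 0.5; 0.1 0.1 -6 0 0.5",
)

```text
time: 5.8
tcp_pos: [0.519, 0.3446, 0.124]
orientation: [2.431, 1.988, 0.009]
contact_force: [0.4, 0.5, -0.2]
gripper_width: 0.0435
finger_force: 0.0
```

Run:
```python
from h import *
np.set_printoptions(precision=4,suppress=True)
im=save("wrist","w2")
for b,st in blobs(im,(3,110,100),(16,255,255),100)[0]: print(b,st,at("wrist",b,.035))
print(tool([.4364,.012,.0078]))
```

```text
[322.7659 208.4216] [306 192  35  34 944] [0.5203 0.3391 0.035 ]
[314.7199 316.1941] [299 308  32  16 407] [0.4913 0.2345 0.035 ]
[-34.4105  -1.7402  11.6538]
```

play_rows(
  targets="-4 -0.2 0 0 0.6; -9 -0.4 0 0 0.6; -14 -0.7 0 0 0.6; -19 -1 0 0 0.6; -24 -1.2 0 0 0.6; -29 -1.5 0 0 0.6; -33 -1.7 0 0 0.6; -34.4 -1.7 0 0 0.6; -34.4 -1.7 3 0 0.6; -34.4 -1.7 6 0 0.6; -34.4 -1.7 7 0 0.6; -34.4 -1.7 7 0 0.6",
)

```text
time: 7.05
tcp_pos: [0.4316, 0.0101, 0.0489]
orientation: [-2.43, -1.987, 0.003]
contact_force: [0.6, -0.2, -0.0]
gripper_width: 0.052
finger_force: 0.0
```

Run:
```python
from h import *
np.set_printoptions(precision=4,suppress=True)
im=save("wrist","w3")
for b,st in blobs(im,(3,110,100),(16,255,255),100)[0]: print(b,st,at("wrist",b,.03))
print(tool([.4364,.012,.0078]))
```

```text
[331.9019 232.9806] [ 309  211   47   45 1652] [0.4381 0.0091 0.03  ]
[0.2693 0.3767 4.1804]
```

play_rows(
  targets="0.1 0.4 0 0 0.6; 0.1 0.4 2 0 0.6; 0.1 0.4 3.5 0 0.6; 0.1 0.4 4.1 0 0.6; 0.1 0.4 4.1 0 0.6; 0.1 0.4 4.1 0 0.2; 0.1 0.4 4.1 0 0.2; 0.1 0.4 4.1 0 0.2; 0.1 0.4 4.1 0 0.2; 0.1 0.4 4.1 0 0.2; 0.1 0.4 1 0 0.2; 0.1 0.4 -4 0 0.2",
)

```text
time: 8.3
tcp_pos: [0.4344, 0.0104, 0.0883]
orientation: [-2.428, -1.984, 0.007]
contact_force: [1.5, -0.6, -0.4]
gripper_width: 0.029
finger_force: 30.0
```

Run:
```python
from h import *
np.set_printoptions(precision=4,suppress=True)
print(tool([.5055,.2885,.06]))
```

```text
[28.668   1.4495  2.826 ]
```

play_rows(
  targets="4 0.2 0 0 0.2; 8.5 0.4 0 0 0.2; 13 0.6 0 0 0.2; 17.5 0.9 0 0 0.2; 22 1.1 0 0 0.2; 26 1.3 0 0 0.2; 28.7 1.4 0 0 0.2; 28.7 1.4 0 0 0.2; 28.7 1.4 2 0 0.2; 28.7 1.4 3 0 0.2; 28.7 1.4 3 0 0.2; 28.7 1.4 3 0 0.2",
)

```text
time: 9.5
tcp_pos: [0.5068, 0.2877, 0.0593]
orientation: [-2.433, -1.987, 0.002]
contact_force: [-0.2, -0.6, 0.2]
gripper_width: 0.0291
finger_force: 30.0
```

Run:
```python
from h import *
np.set_printoptions(precision=4,suppress=True)
print(tool([.5055,.2885,.0140]))
```

```text
[ 0.0553 -0.1428  4.5349]
```

play_rows(
  targets="0 -0.1 2 0 0.2; 0 -0.1 3.5 0 0.2; 0 -0.1 4.4 0 0.2; 0 -0.1 4.5 0 0.2; 0 -0.1 4.5 0 0.2; 0 -0.1 4.5 0 0.5; 0 -0.1 4.5 0 0.5; 0 -0.1 4.5 0 0.5; 0 -0.1 3 0 0.5; 0 -0.1 0 0 0.5; 0 -0.1 -4 0 0.5; 0 -0.1 -9 0 0.5",
)

```text
time: 10.7
tcp_pos: [0.5049, 0.2883, 0.1506]
orientation: [-2.431, -1.988, 0.005]
contact_force: [0.8, 0.5, 0.1]
gripper_width: 0.0438
finger_force: 0.0
```

Run:
```python
from h import *
np.set_printoptions(precision=4,suppress=True)
a=save("wrist","w4")
t=save("scene","t2")
for b,st in blobs(t,(5,200,100),(15,255,255))[0]: print(b,st[4],at("scene",b,.02))
s=telemetry.state();print(s["time"],s["tcp_pos"],s["q"])
cv2.imwrite("pics/t2c.png",np.hstack([cv2.resize(t[150:290,230:500],None,fx=1.5,fy=1.5),cv2.resize(a,(336,210))])[:,:,::-1])
```

```text
[286.4306 202.7361] 72 [ 0.4643 -0.0783  0.02  ]
[414.1237 213.3918] 97 [0.4818 0.2351 0.02  ]
[439.1698 220.8302] 106 [0.5001 0.294  0.02  ]
10.8 [0.511  0.2907 0.1576] [0.3272 0.5532 1.6028 0.0002 0.9697 0.5269]
```

View pics/t2c.png

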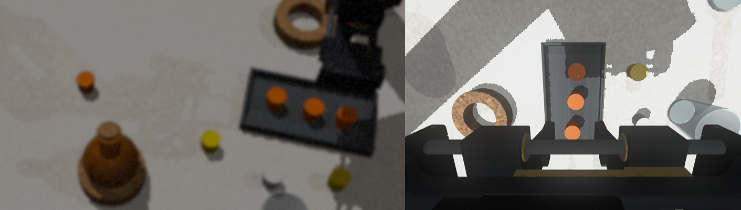

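The scene crop shows three stoppers upright in the tray, the fourth still at its place, at (286,203) in the full picture, and the flask in its cork ring. Next is the flask.

Run:
```python
from h import *
np.set_printoptions(precision=4,suppress=True)
print(tool([.615,-.03,.24]))
```

```text
[-29.3029  16.6724  -8.2524]
```

play_rows(
  targets="0 0 -4 0 0.9; 0 1 -8.2 0 0.9; -3 3 -8.2 0 0.9; -7 5 -8.2 0 0.9; -11 7 -8.2 0 0.9; -15 9 -8.2 0 0.9; -19 11 -8.2 0 0.9; -23 13 -8.2 0 0.9; -26.5 15 -8.2 0 0.9; -29.3 16.7 -8.2 0 0.9; -29.3 16.7 -8.2 0 0.9; -29.3 16.7 -8.2 0 0.9",
)

```text
time: 12.0
tcp_pos: [0.6113, -0.0321, 0.2317]
orientation: [-2.433, -1.986, 0.0]
contact_force: [-0.9, 0.7, -0.5]
gripper_width: 0.0784
finger_force: 0.0
```

Run:
```python
from h import *
np.set_printoptions(precision=4,suppress=True)
im=save("wrist","w5")
for n,z in(("flask_neck",.123),("cork_ring",.02),("flask_ball",.06)):
  for r in look_for(n,"wrist")[:2]: print(n,r,at("wrist",r["uv"],z))
s=telemetry.state();print(s["tcp_pos"],s["time"])
```

```text
flask_neck {'uv': [332.3, 171.8], 'conf': 0.89} [ 0.6237 -0.0104  0.123 ]
cork_ring {'uv': [329.0, 136.0], 'conf': 0.7} [0.6272 0.0129 0.02  ]
flask_ball {'uv': [330.0, 172.2], 'conf': 0.83} [ 0.6208 -0.0224  0.06  ]
[ 0.611  -0.0301  0.2317] 12.2
```

View pics/w5.png

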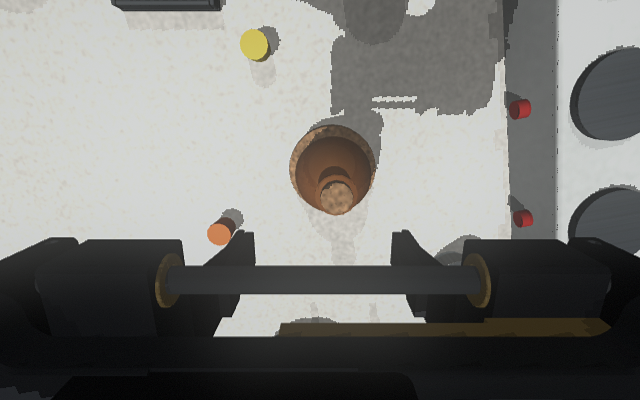

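The wrist view shows the flask from above: cork top at (337,198), ball centred near (332,172), clear of the jaws.

Run:
```python
from h import *
np.set_printoptions(precision=4,suppress=True)
print(at("wrist",(337,198),.155),at("wrist",(331,172),.06))
print(at("wrist",(330,163),.05))
p=at("wrist",(337,198),.155); print(tool([p[0],p[1],.106]))
```

```text
[ 0.6238 -0.0255  0.155 ] [ 0.6219 -0.0224  0.06  ]
[ 0.6227 -0.0141  0.05  ]
[ 0.6954  1.1687 12.5677]
```

play_rows(
  targets="0.7 1.2 0 0 0.9; 0.7 1.2 4 0 0.9; 0.7 1.2 8 0 0.9; 0.7 1.2 11 0 0.9; 0.7 1.2 12.4 0 0.9; 0.7 1.2 12.4 0 0.9; 0.7 1.2 12.4 0 0.7; 0.7 1.2 12.4 0 0.5; 0.7 1.2 12.4 0 0.4; 0.7 1.2 12.4 0 0.2; 0.7 1.2 12.4 0 0.2; 0.7 1.2 12.4 0 0.2",
)

```text
time: 13.4
tcp_pos: [0.625, -0.0272, 0.1079]
orientation: [2.432, 1.988, 0.001]
contact_force: [0.5, -0.8, 1.0]
gripper_width: 0.0384
finger_force: 0.1
```

Run:
```python
from h import *
np.set_printoptions(precision=4,suppress=True)
s=telemetry.state();print(s["tcp_pos"],s["gripper_width"],s["finger_force"],s["contact_force"],s["moment"])
im=save("wrist","w6")
```

```text
[ 0.625  -0.0272  0.1079] 0.03837804886824845 0.0507369557635684 [ 0.4702 -0.7724  1.0439] [-0.0869  0.038   0.0092]
```

View pics/w6.png

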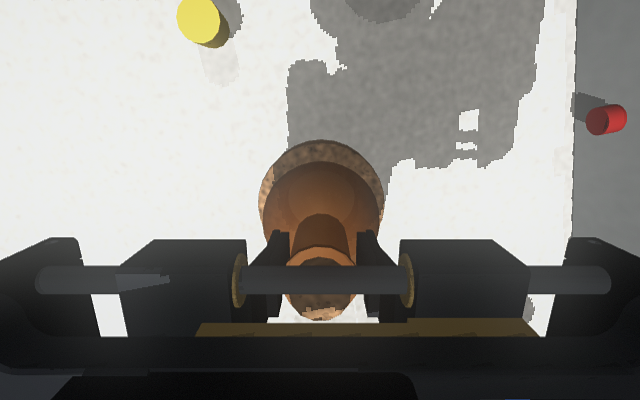

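The picture shows the neck between both fingers at about (320,270), nearly closed. I finish closing, then lift.

play_rows(
  targets="0 0 0 0 0.2; 0 0 0 0 0.2; 0 0 0 0 0.2; 0 0 -0.5 0 0.2; 0 0 -2 0 0.2; 0 0 -4.5 0 0.2; 0 0 -7.5 0 0.2; 0 0 -10.5 0 0.2; 0 0 -11.5 0 0.2; 0 0 -11.5 0 0.2; 0 0 -11.5 0 0.2; 0 0 -11.5 0 0.2",
)

```text
time: 14.65
tcp_pos: [0.6235, -0.0268, 0.2204]
orientation: [-2.43, -1.986, 0.004]
contact_force: [0.1, 0.4, -2.0]
gripper_width: 0.0332
finger_force: 29.8
```

Run:
```python
from h import *
np.set_printoptions(precision=4,suppress=True)
s=telemetry.state();print(s["tcp_pos"],s["gripper_width"],s["contact_force"],s["moment"],s["q"])
print(tool([.515,-.323,.222]))
print([ (r["uv"],r["conf"]) for r in look_for("ring_top","top")])
a=save("scene","s3"); cv2.imwrite("pics/s3c.png",cv2.resize(a[100:350,100:400],None,fx=2,fy=2)[:,:,::-1])
```

```text
[ 0.6235 -0.0268  0.2204] 0.03316759338661947 [ 0.1     0.379  -2.0483] [-0.0879  0.0285  0.0005] [-0.2218  0.5303  1.434  -0.      1.1814 -0.0217]
[-31.1851  -4.749   -0.1404]
[([457.2, 206.3], 0.89)]
```

View pics/s3c.png

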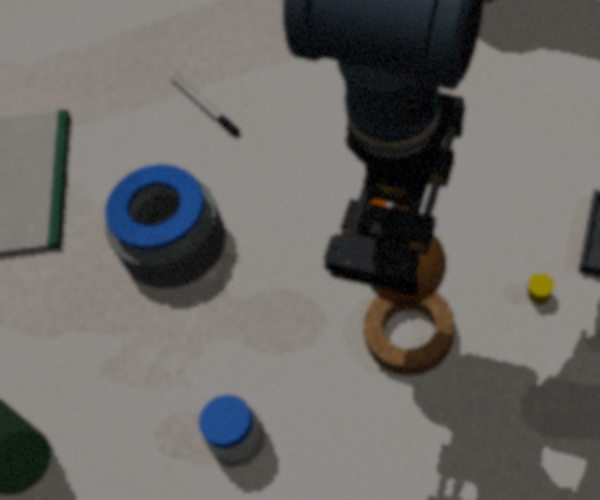

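The flask is lifted clear of its cork ring, hanging upright in the jaws. Measured weight is about 2 N. I carry it over the cradle next.

play_rows(
  targets="-2 -0.3 0 0 0.2; -5 -0.8 0 0 0.2; -9 -1.4 0 0 0.2; -13 -2 0 0 0.2; -17 -2.6 0 0 0.2; -21 -3.2 0 0 0.2; -25 -3.8 0 0 0.2; -28.5 -4.3 0 0 0.2; -30.5 -4.6 0 0 0.2; -31.2 -4.75 0 0 0.2; -31.2 -4.75 0 0 0.2; -31.2 -4.75 0 0 0.2",
)

```text
time: 15.95
tcp_pos: [0.5164, -0.3221, 0.2221]
orientation: [-2.43, -1.988, -0.001]
contact_force: [0.6, 0.6, -1.4]
gripper_width: 0.033
finger_force: 29.8
```

Run:
```python
from h import *
np.set_printoptions(precision=4,suppress=True)
s=telemetry.state();print(s["tcp_pos"],s["gripper_width"],s["contact_force"],s["finger_force"])
print(tool([.515,-.3227,.17]))
a=save("wrist","w7")
from itertools import chain
bl,m=blobs(a,(100,120,40),(125,255,255),300)
for b,st in bl: print(b,st)
cs,_=cv2.findContours(m,cv2.RETR_CCOMP,cv2.CHAIN_APPROX_NONE)
for c in cs:
  if len(c)>60: 
    P=np.array([at("wrist",p[0],.09)[:2] for p in c]); print(len(c),P.min(0),P.max(0))
```

```text
[ 0.5164 -0.3221  0.2221] 0.032955461254218624 [ 0.5631  0.609  -1.4399] 29.762608325108886
[-0.0911 -0.1198  5.2053]
[555.3848  19.4486] [ 523    0   70   46 2557]
[317.243  160.0265] [ 264  138  112   64 2342]
330 [ 0.4579 -0.3356] [ 0.5676 -0.2712]
183 [ 0.7131 -0.2337] [ 0.7704 -0.1953]
```

View pics/w7.png

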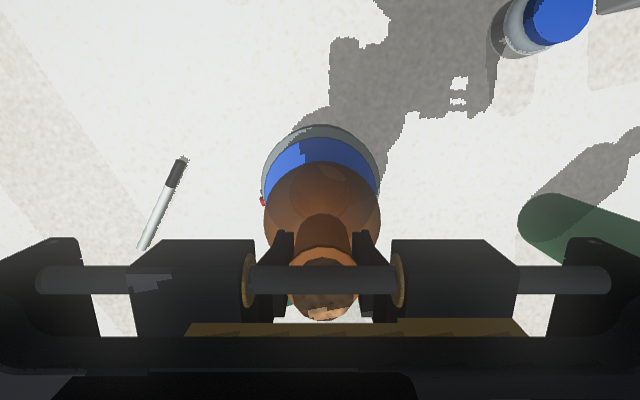

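Ring and flask line up, both centred near column 320. I lower to just around contact.

play_rows(
  targets="-0.15 -0.15 0.5 0 0.2; -0.15 -0.15 2 0 0.2; -0.15 -0.15 3.5 0 0.2; -0.15 -0.15 4.3 0 0.2; -0.15 -0.15 4.6 0 0.2; -0.15 -0.15 4.9 0 0.2; -0.15 -0.15 5.1 0 0.2; -0.15 -0.15 5.3 0 0.2; -0.15 -0.15 5.3 0 0.2; -0.15 -0.15 5.3 0 0.2",
)

```text
time: 17.0
tcp_pos: [0.5146, -0.3247, 0.1698]
orientation: [2.432, 1.988, 0.0]
contact_force: [0.1, 0.6, -1.8]
gripper_width: 0.033
finger_force: 29.8
```

play_rows(
  targets="0 0 0.1 0 0.2; 0 0 0.2 0 0.2; 0 0 0.3 0 0.2; 0 0 0.4 0 0.2; 0 0 0.5 0 0.2; 0 0 0.6 0 0.2; 0 0 0.6 0 0.2; 0 0 0.6 0 0.2",
)

```text
time: 17.8
tcp_pos: [0.5147, -0.3248, 0.1637]
orientation: [2.432, 1.988, 0.0]
contact_force: [0.1, -1.0, 4.4]
gripper_width: 0.0332
finger_force: 30.3
```

play_rows(
  targets="0 0 0.15 0 0.2; 0 0 0.3 0 0.2; 0 0 0.45 0 0.2; 0 0 0.6 0 0.2; 0 0 0.75 0 0.2; 0 0 0.9 0 0.2; 0 0 1.05 0 0.2; 0 0 1.2 0 0.2; 0 0 1.35 0 0.2; 0 0 1.35 0 0.2; 0 0 1.35 0 0.2; 0 0 1.35 0 0.2",
)

```text
time: 19.0
tcp_pos: [0.5148, -0.3252, 0.151]
orientation: [2.431, 1.988, -0.001]
contact_force: [-1.4, -1.4, 8.6]
gripper_width: 0.0331
finger_force: 30.6
```

play_rows(
  targets="0 0 0.1 0 0.2; 0 0 0.2 0 0.2; 0 0 0.2 0 0.2; 0 0 0.2 0 0.2",
)

```text
time: 19.4
tcp_pos: [0.5147, -0.3253, 0.1491]
orientation: [2.431, 1.988, -0.001]
contact_force: [-1.7, -1.2, 8.9]
gripper_width: 0.0332
finger_force: 30.6
```

play_rows(
  targets="0 0 0.1 0 0.2; 0 0 0.1 0 0.2; 0 0 0.2 0 0.2; 0 0 0.2 0 0.2; 0 0 0.2 0 0.2",
)

```text
time: 19.9
tcp_pos: [0.5148, -0.3259, 0.1482]
orientation: [2.429, 1.987, -0.002]
contact_force: [-4.1, -1.2, 13.9]
gripper_width: 0.0333
finger_force: 31.1
```

Run:
```python
from h import *
np.set_printoptions(precision=4,suppress=True)
a=save("wrist","w8");b=save("scene","s4")
cv2.imwrite("pics/e.png",np.hstack([a[60:340,200:440],cv2.resize(b[120:280,100:260],(280,280))])[:,:,::-1])
```

```text
(no output)
```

View pics/e.png

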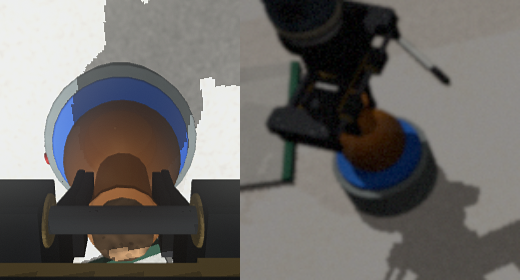

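The picture shows the flask seated centrally in the blue ring, with the ring down on the housing. Force rose to 14 N as the travel stopped, so it is at the hard stop. I hand the job in.

Run:
```python
from plant import job
print(job.finish_job())
```

```text
the job is handed in; nothing more can be done
None
```

The tray holds three stoppers, the fourth still stands where it was, and the flask is held pressed in the spring ring at its hard stop (about 14 N at the wrist); I handed the job in, but no verdict came back.

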